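# Clamp the planter's end board with a one-hand bar clamp

### The job

Clamp up the small glued pine planter: work the one-hand bar clamp that lies around it by pumping its orange trigger against the black grip until the front jaw has reached the loose end board and pressed it fully home against the box. Squeeze gently so the thin pine is not crushed, keep your hands off the planter and the front jaw, and leave the other things on the table alone. Finish still holding: stay squeezing the trigger with the board under the clamp's pressure, and do not let go.

Things in the scene. Friction and masses are not known exactly. Their poses are not given: they have to be found in the camera images.
- clamp: One-hand bar clamp lying loose and flat, 36 mm thick, 0.8 kg; slides a little when squeezed (harmless). Origin on the table under the bar at the black head; x along the bar to the front jaw, y to the jaws' side, z up. Black pistol grip: y -22 to -120 mm, back face x = -42, 16 thick. Orange trigger in front of it (+x): y -24 to -105, z 6 to 30. Head jaw's pad face: x = 12, y 46 to 98.
- grip (a point): Point at clamp (-14, -65, 18) mm, midway between the grip's back and the released trigger's front: from above put one finger behind the grip, one before the trigger, closing along clamp x. Width over both: 56 mm released, about 33 mm fully squeezed; then the middle lies 11 mm nearer the grip. Opening to 80 mm or more there frees the trigger.
- trigger (a joint): 0 released (springs back), 0.235 rad fully squeezed, 23 mm of travel at point grip. A full stroke draws the bar 9 mm (one tooth; the first may do less), if the trigger first came back below 0.03. Free stroke: 8 N or less. With the jaw hard against the work it stops part way; a grip of 20 N then gives 15 to 30 N at the jaw, 35 N about 50 N, each further newton about 2.2 N more.
- bar (a joint): How far (m) the toothed bar is drawn through the head, bringing the front jaw nearer to the head's jaw. 0 to 0.085, starts at 0 to 0.020; the work is tight at 0.056, where the trigger stops at about 0.1 rad; if it still closes fully the pressure is too little: pump again. The bar stays where left, held by a 10 N brake: letting the trigger go leaves at most 10 N at the jaw.
- front_jaw: The jaw on the end of the bar. Origin: on the bar's centre line in the plane of its orange pad's face, 18 mm above the table; at bar = 0 it is at clamp x = 208 mm and it moves to clamp -x. Its pad spans clamp y = 46 to 98 mm, z = 3 to 33 mm. Not to be touched by the robot.
- planter: Small open pine planter box standing loose between the jaws, 140 x 84 x 62 mm when closed, walls 8 mm, about 0.36 kg. Origin: centre of its underside (closed size); x along its length to the loose end board, within a few degrees of the clamp's x. Thin pine: more than 100 N at the jaw crushes it, which is a squeeze of about 53 N.
- end_board (a joint): Gap between the planter and its loose end board (8 mm thick, on four dowels), m: 0 when pressed home, starts at 4 to 7 mm. About 6 N pushes it in.
- candle_jar: Glass jar of pink candles, 104 mm wide, 145 mm high, origin under its centre. Leave it alone.
- candlestick: Brass candlestick with a green candle, foot 84 mm wide, 192 mm high, origin under its centre. Leave it alone.
- pot: Green glazed pot with beads, 116 mm wide, 75 mm high, origin under its centre. Leave it alone.
- glue_bottle: White glue bottle with yellow label and red tip, 53 mm wide, 144 mm high, origin under its centre. Leave it alone.
There are look-alikes about, which are no part of the job. What is shaped like the planter but pink is not meant.

How it is judged:
On the way:
1. the end board is pressed home against the box (value of joint end_board below 0.001 m), for 0.2 s.
At the end, for the whole second after the job is handed in: The end board is home (gap under 1 mm), the front jaw presses on it with 10 to 100 N (more than the brake alone keeps), the fingers are still on the clamp squeezing its trigger (trigger joint above 0.04 rad, finger force above 6 N), and clamp and planter lie at rest on the table (value of joint end_board below 0.001 m and contact force between front_jaw and planter above 10 N and contact force between the fingers and clamp above 6 N and value of joint trigger above 0.04 rad and height (world z) of clamp below 0.01 m and angle between planter's own z axis and vertical below 0.08 rad and linear speed of planter below 0.02 m/s); the arm keeps its last pose, push and grip.
It fails at once if the planter is crushed: more than 100 N at the front jaw (contact force between front_jaw and planter above 100 N).
It fails at once if the robot touches the front jaw (contact force between any of the arm, the fingers and front_jaw above 1 N).
It fails at once if the robot touches the planter (contact force between any of the arm, the fingers and planter above 1 N).
It fails at once if a bystander is moved more than 20 mm (distance of any of candle_jar, candlestick, pot, glue_bottle from where it was at the start of the episode above 0.02 m).
It also fails if it takes over 38 s, if anything falls off the work surface, if the arm or the gripper's body presses on something with over 40 N, if the wrist force passes 120 N, or if a joint passes its speed limit or range.

### The arm

A 7-joint arm with a two-finger parallel gripper is mounted at the origin on the work surface. World frame = base frame: x ahead of the robot, y to its left, z up, the work surface at z = 0. Lengths are in m, angles in rad, forces in N, time in s.
With the tool pointing down it reaches from about 0.4 to 0.85 m from the base axis. Payload 4.5 kg.
Tool frame: the origin (TCP) lies on the mounting face of the last link; the fingertips stand 166 mm ahead of it and the grasp point (between the pads) lies 147 mm ahead of it; z points along the fingers, y is the line along which they close (so a half turn about z gives the same grasp; the last joint's range is limited). The gripper opens to 88 mm and grips with 3 to 60 N. Pads are 18 mm wide; open, the fingers measure 123 mm over their backs; the gripper's body (75 mm by 187 mm) begins 45 mm behind the grasp point.
Start: joints at [-1.123, 0.689, -0.195, 1.565, 0.157, 0.902, -0.215], TCP at [0.251, 0.572, 0.405] pointing down, gripper open.
Joint ranges: [-3.01, 3.01], [-0.46, 2.08], [-1.47, 1.51], [0.13, 2.56], [-1, 4.14], [0.04, 2.09], [-2.66, 2.66]. Speed limits (rad/s): [2.57, 2.57, 3.14, 3.14, 3.14, 3.14, 3.14].

### API

Orientations are given as a unit quaternion [x, y, z, w].
In Python, from rig import arm gives the robot as it stands. The module is installed in compiled form; this text tells all that it offers.
- The arm moves only by the tool tcp_steps, called after "Emit:" as name(argument=value, ...), one argument or row to a line, values as JSON. Schema: {"type":"object","properties":{"plan":{"type":"array","items":{"type":"array","items":{"type":"number"},"minItems":6,"maxItems":6},"minItems":1,"maxItems":8},"finger_gap":{"type":"number"},"force":{"type":"number"},"only":{"type":"string"},"quiet":{"type":"boolean"},"lines":{"type":"string"}},"required":["plan"],"additionalProperties":false}. plan is a list of rows, 1 to 8 of them, each of 6 numbers: dx, dy, dz in a scale on which 1.0 is 500 mm, then a rotation vector rx, ry, rz in a scale on which 1.0 is 60 degrees; each row is the pose to reach, as a shift and turn from the pose commanded when the call began, along the tool's axes at that moment; what a row does not reach only later rows make up. A row lasts 1/10 s, in which the tool goes at most 0.05 m and 0.15 rad, less where a joint would pass 70% of its speed; a pose out of reach is approached as far as the arm can. finger_gap is the finger opening in m, set as the call begins (left out keeps the last). The fingers move at their own pace and stop on an object; force is the grip in N (left out, the last holds). Time passes only in rows, so rows that do not move let the fingers close. The tool returns the time, the measured TCP pose, the force, the opening and the grip force at its end. only (a regular expression) keeps the lines of the reply that match it, lines (a string "A,B") keeps lines A to B, and quiet returns only ok. No shift or turn number may pass 1 either way. Input that does not fit is refused with a message, and nothing moves.
- arm.sense(): the state, without advancing time (a new reading comes with each control period).
- arm.get_image(name): name is "side" or "top"; returns a dict with "color" (420x560x3 uint8, red, green, blue), "z_map" (420x560 float32, m along the optical axis (not along the pixel's ray), 0 where there is no reading), "camera_matrix" (3x3 intrinsics, pixels), "dist_coeffs" ([k1, k2, p1, p2, k3] as OpenCV has them; the pictures are not rectified), "R" (3x3) and "t" (3): a world point X has camera coordinates R X + t. Camera axes: x right, y down, z forward; pixel columns grow to the right and rows downward; lengths in m; the calibration is good to about 2 mm. A picture is of the moment at which its call begins.
- arm.sign_off(): hands the job in; it is judged then, once.
The state is a dict: "time": time; "qpos": joint angles; "qd": joint speeds; "tau": joint torques, N m; "ee_pos": TCP position; "eef_rot": TCP orientation; "wrist_force": force on the tool from outside, world axes, zero at the start; "moment": the same for the moment, N m; "width": finger opening in m; "gripper_force": force on a finger pad.
Only numpy, scipy, OpenCV 4.12 (cv2) and the standard library are available. Lean on these libraries where they do the work, as an engineer would, in place of code of your own. Each camera call takes 0.05 s, during which the arm holds its last target. There are 200 camera calls.

## Working session

There is one attempt and no reset: what is moved stays moved. The work goes in short steps, Python scripts to look and compute and a tool call to move; the robot and the scene stay as the last step left them, time stands still between calls to the robot, and variables do not carry over. Pictures are saved under pics/ and viewed, at most 10 in all, crops included, and the job is handed in when it is done.

```bash
mkdir -p pics; python3 - <<'E'
from rig import arm
import cv2,numpy as np,pickle
d={}
for n in("top","side"):
    i=arm.get_image(n);d[n]=i
    cv2.imwrite(f"pics/{n}0.png",i["color"][:,:,::-1])
    print(n,i["camera_matrix"].round(1).tolist(),i["dist_coeffs"],(-i["R"].T@i["t"]).round(3),i["R"].round(2).tolist())
pickle.dump(d,open("im0.pkl","wb"))
s=arm.sense();print(s["time"],s["ee_pos"],s["eef_rot"],s["width"])
E
```

```text
top [[495.1, 0.0, 275.2], [0.0, 495.1, 212.6], [0.0, 0.0, 1.0]] [-0.11088756  0.          0.          0.          0.        ] [ 0.33  -0.015  1.239] [[0.02, -1.0, -0.02], [-0.98, -0.01, -0.19], [0.19, 0.02, -0.98]]
side [[535.5, 0.0, 269.9], [0.0, 535.5, 213.7], [0.0, 0.0, 1.0]] [0.01211341 0.         0.         0.         0.        ] [-0.025 -0.942  1.028] [[0.85, -0.53, -0.01], [-0.36, -0.55, -0.75], [0.4, 0.64, -0.66]]
0.1 [0.25122427 0.57196694 0.40399356] [ 2.05401031e-01  9.78677545e-01 -8.17185597e-04 -1.07375478e-04] 0.088428852872025
```

View pics/top0.png

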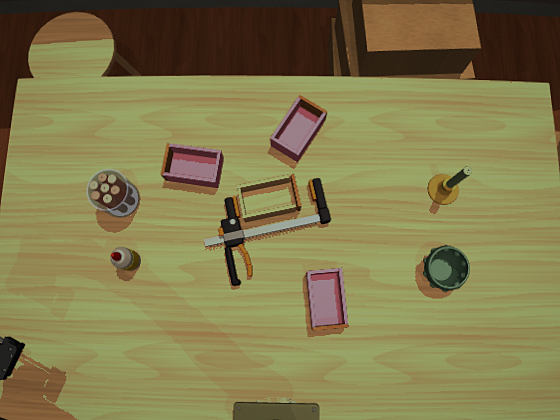

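View pics/side0.png

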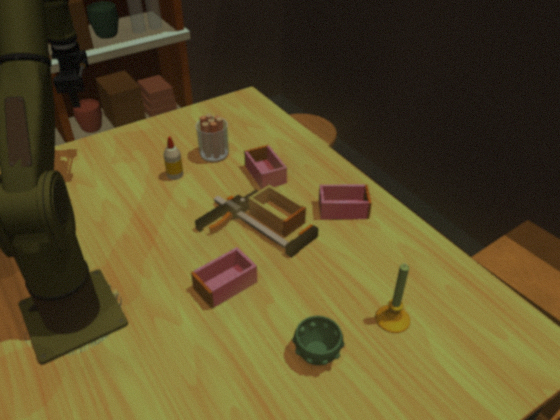

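The top view shows the clamp's head at about (233,232), bar (205,243)-(325,217), black grip (233,265), orange trigger (248,262), front jaw (320,200). The box candidates are pine at (268,197), pink at (193,165), pink at (299,128) and pink at (326,298). The pine one lies between the jaws and isn't pink, so it is the planter. The side view agrees, with the clamp at about (255,220). Next I'll measure and make one crop.

```bash
cat > h.py <<'E'
import numpy as np,cv2
def ray(i,px):
    p=cv2.undistortPoints(np.float64(px).reshape(-1,1,2),i["camera_matrix"],i["dist_coeffs"]).reshape(-1,2)
    return -i["R"].T@i["t"], np.c_[p,np.ones(len(p))]@i["R"]
def plane(i,px,z):
    c,d=ray(i,px); return c+d*((z-c[2])/d[:,2])[:,None]
def depth(i,px):
    c,d=ray(i,px); q=np.int32(np.round(px)).reshape(-1,2); return c+d*i["z_map"][q[:,1],q[:,0]][:,None]
def two(i,p,j,q):
    (a,u),(b,v)=ray(i,p),ray(j,q);u,v=u[0],v[0]
    s=np.linalg.lstsq(np.c_[u,-v],b-a,rcond=None)[0];x,y=a+s[0]*u,b+s[1]*v
    return (x+y)/2,np.linalg.norm(x-y)
E
python3 - <<'E'
import pickle,cv2,numpy as np
from h import *
d=pickle.load(open("im0.pkl","rb"));t=d["top"];s=d["side"]
a=cv2.resize(t["color"][170:295,195:335],None,fx=4,fy=4,interpolation=2)
b=cv2.resize(s["color"][180:255,190:325],None,fx=4,fy=4,interpolation=2)[:, :560]
b=cv2.resize(b,(560,300)) if b.shape[1]!=560 else b
# depth-based heights near the clamp
v,u=np.mgrid[170:300,195:340];P=depth(t,np.c_[u.ravel(),v.ravel()]);C=t["color"][170:300,195:340].reshape(-1,3)
hsv=cv2.cvtColor(t["color"],cv2.COLOR_RGB2HSV)[170:300,195:340].reshape(-1,3).astype(int)
uv=np.c_[u.ravel(),v.ravel()]
blk=(hsv[:,2]<60)&(P[:,2]>.02)
sil=(hsv[:,1]<60)&(hsv[:,2]>110)
org=(hsv[:,0]<17)&(hsv[:,1]>150)&(hsv[:,2]>120)
for n,m in(("blk",blk),("sil",sil),("org",org)):
    print(n,m.sum(),np.median(P[m],0).round(4),np.percentile(P[m,2],[5,50,95]).round(4))
m=np.zeros((500,560,3),np.uint8)
cv2.imwrite("pics/crop.png",a[:,:,::-1])
for n,msk in(("blk",blk),("sil",sil),("org",org)):
    k=np.uint8(msk.reshape(130,145));N,L,S,cc=cv2.connectedComponentsWithStats(k)
    for j in range(1,N):
        if S[j,4]>20:
            w=uv[L.ravel()==j];p=plane(t,w,.03);print(n,S[j].tolist()[:5]+[S[j,0]+195,S[j,1]+170],(cc[j]+[195,170]).round(1),p.mean(0).round(4),"med z",np.median(P[L.ravel()==j,2]).round(4),cv2.fitLine(np.float32(p[:,:2]),2,0,.01,.01).ravel().round(3))
E
```

```text
blk 1253 [0.5406 0.1058 0.0345] [0.0281 0.0345 0.0404]
sil 1618 [ 0.5047 -0.0284  0.0199] [0.0055 0.0199 0.062 ]
org 405 [0.5342 0.0416 0.0089] [-0.0041  0.0089  0.0617]
blk [117, 8, 19, 45, 390, np.int32(312), np.int32(178)] [320.9 201. ] [ 0.592 -0.105  0.03 ] med z 0.0347 [ 0.975  0.224  0.592 -0.105]
blk [26, 27, 21, 37, 385, np.int32(221), np.int32(197)] [230.1 217.5] [0.5473 0.1208 0.03  ] med z 0.0347 [0.997 0.082 0.547 0.121]
blk [29, 68, 20, 48, 392, np.int32(224), np.int32(238)] [232.1 259.3] [0.4434 0.1125 0.03  ] med z 0.0339 [0.998 0.058 0.443 0.112]
sil [0, 0, 22, 12, 192, np.int32(195), np.int32(170)] [205.9 174.5] [0.6573 0.1861 0.03  ] med z 0.0098 [0.099 0.995 0.657 0.186]
sil [29, 44, 96, 27, 682, np.int32(224), np.int32(214)] [272.3 227.1] [0.5244 0.0152 0.03  ] med z 0.0213 [ 0.222 -0.975  0.524  0.015]
sil [35, 49, 5, 5, 22, np.int32(230), np.int32(219)] [232.1 221.1] [0.5383 0.1155 0.03  ] med z 0.0364 [0.726 0.688 0.538 0.115]
sil [9, 66, 20, 10, 126, np.int32(204), np.int32(236)] [213.  240.5] [0.489  0.1612 0.03  ] med z 0.0203 [ 0.148 -0.989  0.489  0.161]
sil [112, 98, 33, 32, 591, np.int32(307), np.int32(268)] [321.4 286.3] [ 0.3807 -0.1061  0.03  ] med z 0.0092 [ 0.999 -0.051  0.381 -0.106]
org [97, 4, 9, 32, 80, np.int32(292), np.int32(174)] [295.8 189.7] [ 0.6203 -0.0421  0.03  ] med z 0.06 [ 0.975  0.22   0.62  -0.042]
org [49, 85, 8, 21, 43, np.int32(244), np.int32(255)] [248.  266.1] [0.4273 0.0732 0.03  ] med z 0.0278 [0.954 0.298 0.427 0.073]
```

View pics/crop.png

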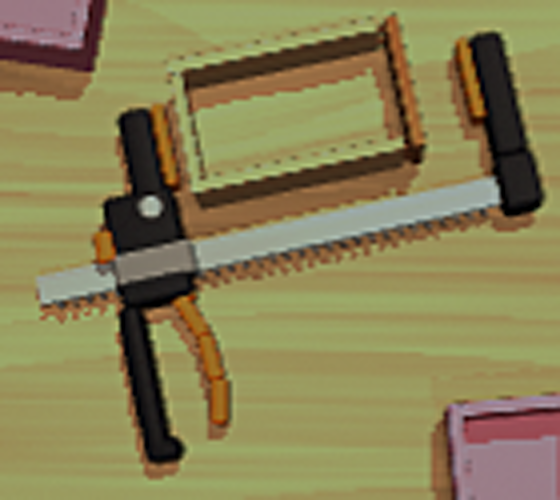

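The crop confirms the pine box between the jaws and one clamp: the grip's centre line runs from crop (130,315) to (165,455), the trigger from (185,300) to (218,425), released. Next: triangulate against the side view.

```bash
python3 - <<'E'
import pickle,cv2,numpy as np
from h import *
d=pickle.load(open("im0.pkl","rb"));t=d["top"];s=d["side"]
cv2.imwrite("pics/crops.png",cv2.resize(s["color"][180:260,185:325],None,fx=5,fy=5,interpolation=2)[:,:,::-1])
ex=np.array([.2230,-.975]);ex/=np.linalg.norm(ex);ey=np.array([-ex[1],ex[0]])
hs=cv2.cvtColor(t["color"],cv2.COLOR_RGB2HSV).astype(int)
v,u=np.mgrid[170:300,195:340];uv=np.c_[u.ravel(),v.ravel()];h=hs[v.ravel(),u.ravel()];P=depth(t,uv)
g=(h[:,2]<60)&(P[:,2]>.02)
o=(h[:,0]<20)&(h[:,1]>150)&(h[:,2]>100)&(P[:,2]>.015)&(P[:,2]<.045)
# ref origin: bar line silver, y=0
b=plane(t,uv,.021);sil=(h[:,1]<60)&(h[:,2]>110)&(P[:,2]>.012)&(P[:,2]<.03)&(uv[:,0]<310)
sil&=abs((b[:,:2]-[.5244,.0152])@ey)<.02
y0=np.median((b[sil,:2])@ey);print("bar y0",y0,"spread",np.percentile(b[sil,:2]@ey-y0,[3,97]))
p=plane(t,uv,.034)[:,:2];X=p@ex;Y=p@ey-y0
p=plane(t,uv,.029)[:,:2];XO=p@ex;YO=p@ey-y0
for yy in np.arange(-.125,.1,.01):
    m=g&(abs(Y-yy)<.005)&(X<.05);n=o&(abs(YO-yy)<.005)
    f=lambda a:(a.min().round(4),a.max().round(4),len(a)) if len(a) else None
    print(round(yy,3),"blk",f(X[m]),"org",f(XO[n]))
E
```

```text
bar y0 0.5152553863649088 spread [-0.00834522  0.00860773]
-0.125 blk (np.float64(-0.0205), np.float64(-0.0058), 6) org None
-0.115 blk (np.float64(-0.0239), np.float64(-0.002), 37) org None
-0.105 blk (np.float64(-0.0234), np.float64(-0.0058), 28) org (np.float64(0.0196), np.float64(0.0278), 8)
-0.095 blk (np.float64(-0.0234), np.float64(-0.0082), 27) org (np.float64(0.0206), np.float64(0.0297), 17)
-0.085 blk (np.float64(-0.0244), np.float64(-0.0082), 29) org (np.float64(0.0225), np.float64(0.0317), 17)
-0.075 blk (np.float64(-0.0245), np.float64(-0.0082), 29) org (np.float64(0.0211), np.float64(0.0307), 16)
-0.065 blk (np.float64(-0.0245), np.float64(-0.0087), 28) org (np.float64(0.0202), np.float64(0.0303), 18)
-0.055 blk (np.float64(-0.0246), np.float64(-0.0082), 27) org (np.float64(0.0202), np.float64(0.0294), 14)
-0.045 blk (np.float64(-0.0241), np.float64(-0.0087), 26) org (np.float64(0.0149), np.float64(0.0265), 18)
-0.035 blk (np.float64(-0.0246), np.float64(-0.0088), 28) org (np.float64(0.0116), np.float64(0.0251), 17)
-0.025 blk (np.float64(-0.0223), np.float64(0.0239), 5
[... 488 characters left out ...]
05), 10)
0.035 blk (np.float64(-0.0211), np.float64(0.0483), 53) org None
0.045 blk (np.float64(-0.0192), np.float64(0.024), 48) org (np.float64(0.0223), np.float64(0.2217), 7)
0.055 blk (np.float64(-0.0013), np.float64(0.0187), 34) org (np.float64(0.0204), np.float64(0.2234), 24)
0.065 blk (np.float64(-0.0013), np.float64(0.0182), 31) org (np.float64(0.0204), np.float64(0.2226), 21)
0.075 blk (np.float64(-0.0008), np.float64(0.0182), 31) org (np.float64(0.0204), np.float64(0.2231), 22)
0.085 blk (np.float64(-0.0013), np.float64(0.0182), 32) org (np.float64(0.0214), np.float64(0.2229), 22)
0.095 blk (np.float64(0.0006), np.float64(0.0167), 17) org (np.float64(0.0204), np.float64(0.2235), 18)
```

View pics/crops.png

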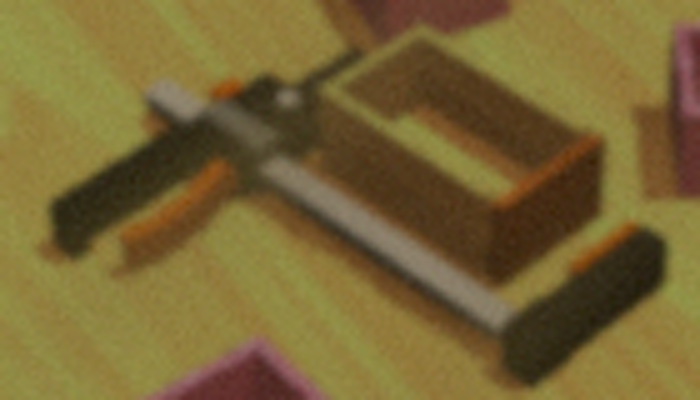

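```bash
cat > go.py <<'E'
import numpy as np,sys
from scipy.spatial.transform import Rotation as R
from rig import arm
# usage: go.py x y z ; prints shift in tool axes and turn to align tool y with -clamp x
def go(G,z,ex):
    s=arm.sense();Q=R.from_quat(s["eef_rot"]);ey=np.array([-ex[1],ex[0]])
    T=R.from_matrix(np.c_[np.r_[-ey,0],np.r_[-ex,0],[0,0,-1]])
    print("tcp",s["ee_pos"].round(4),"shift",Q.inv().apply(np.r_[G,z]-s["ee_pos"]).round(4),"rot",(Q.inv()*T).as_rotvec().round(4))
E
python3 - <<'E'
import pickle;from h import *;from go import *
d=pickle.load(open("im0.pkl","rb"));t=d["top"];s=d["side"]
print("trig tip",two(t,(249.5,275.5),s,(210.6,228)));print("grip end",two(t,(235.8,284.5),s,(198.4,223.6)))
print("bar/frontjaw corner",two(t,(318.5,217),s,(285,244)))
ex=np.array([.2230,-.975]);ex/=np.linalg.norm(ex);ey=np.array([-ex[1],ex[0]])
G=.003*ex+(.5153-.065)*ey;print("G",G,np.linalg.norm(G))
go(G,.405,ex)
E
```

```text
trig tip (array([0.40735376, 0.0682235 , 0.02455069]), np.float64(0.005662658804225608))
grip end (array([0.38550768, 0.10070833, 0.02680427]), np.float64(0.007177487197588628))
bar/frontjaw corner (array([ 0.5496236 , -0.09815513,  0.02610283]), np.float64(0.004963802799371233))
G [0.43963369 0.09747465] 0.4503099932268881
tcp [0.2512 0.572  0.404 ] shift [-0.3633 -0.3587 -0.0004] rot [-1.600e-03 -4.000e-04 -6.386e-01]
```

Heights agree (trigger about 0.025–0.028 by two views and depth; grip 0.027–0.034) and the width over both is 56 mm, as stated. Reach is 0.45 m. Moving above.

Careful with the scale: shifts go in shares of 500 mm and turns go in shares of 60 degrees. That gives: -0.264 m / 0.5 = -0.528, -0.2605 m / 0.5 = -0.521, -0.6386 rad / 1.0472 = -0.6098.

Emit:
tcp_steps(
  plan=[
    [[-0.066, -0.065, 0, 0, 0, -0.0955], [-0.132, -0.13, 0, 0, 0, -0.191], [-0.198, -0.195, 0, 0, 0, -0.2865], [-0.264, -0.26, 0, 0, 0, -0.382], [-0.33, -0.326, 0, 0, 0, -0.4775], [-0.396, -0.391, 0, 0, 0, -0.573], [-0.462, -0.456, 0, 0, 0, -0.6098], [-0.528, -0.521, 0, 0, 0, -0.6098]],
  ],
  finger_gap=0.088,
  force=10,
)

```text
refused: plan[0]: the value is too long (schema: maxItems 6). Nothing was moved.
```

The error is about the shape of the input: a list of rows, each a list of 6 numbers. Fixing that and sending the same move.

Emit:
tcp_steps(
  plan=[
    [-0.066, -0.065, 0, 0, 0, -0.0955],
    [-0.132, -0.13, 0, 0, 0, -0.191],
    [-0.198, -0.195, 0, 0, 0, -0.2865],
    [-0.264, -0.26, 0, 0, 0, -0.382],
    [-0.33, -0.326, 0, 0, 0, -0.4775],
    [-0.396, -0.391, 0, 0, 0, -0.573],
    [-0.462, -0.456, 0, 0, 0, -0.6098],
    [-0.528, -0.521, 0, 0, 0, -0.6098],
  ],
  finger_gap=0.088,
  force=10,
)

```text
time: 0.9
ee_pos: [0.3886, 0.2257, 0.4046]
eef_rot: [-0.113, 0.994, -0.0, -0.0]
wrist_force: [1.5, 1.0, 0.1]
width: 0.0881
gripper_force: 0.0
```

```bash
python3 - <<'E'
from go import *
go(np.array([.4396,.0975]),.30,np.array([.223,-.975]))
E
```

```text
tcp [0.3886 0.2257 0.4046] shift [-0.021  -0.1363  0.1046] rot [-0.     -0.0003  0.0011]
```

To row units: -0.1365 m / 0.5 = -0.273, -0.105 m / 0.5 = -0.21.

Emit:
tcp_steps(
  plan=[
    [-0.01, -0.07, 0.054, 0, 0, 0],
    [-0.022, -0.14, 0.108, 0, 0, 0],
    [-0.032, -0.21, 0.16, 0, 0, 0],
    [-0.042, -0.273, 0.21, 0, 0, 0],
    [-0.042, -0.273, 0.21, 0, 0, 0],
    [-0.042, -0.273, 0.21, 0, 0, 0],
  ],
)

```text
time: 1.5
ee_pos: [0.4392, 0.0989, 0.2992]
eef_rot: [-0.111, 0.994, 0.0, -0.001]
wrist_force: [-0.9, 0.5, 0.5]
width: 0.0879
gripper_force: 0.0
```

```bash
python3 - <<'E'
from go import *;from h import *
go(np.array([.4396,.0975]),.171,np.array([.223,-.975]))
for n in("top","side"):
    i=arm.get_image(n);cv2.imwrite(f"pics/{n}1.png",i["color"][:,:,::-1])
E
```

```text
tcp [0.4392 0.0989 0.2992] shift [-0.0003 -0.0015  0.1282] rot [ 0.0003 -0.0013 -0.0015]
```

View pics/side1.png

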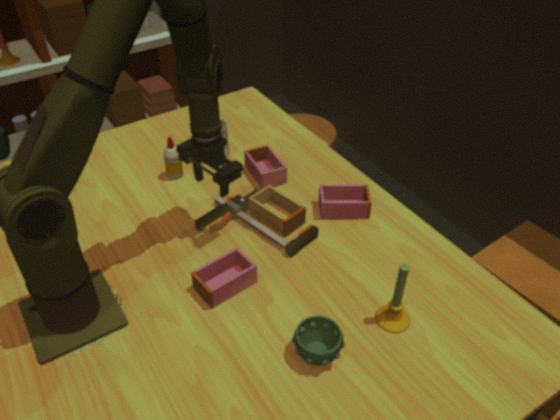

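The gripper hangs open above the grip at about (215,170) and nothing is disturbed. Descending.

To row units: 0.128 m / 0.5 = 0.256, 0.12 m / 0.5 = 0.24.

Emit:
tcp_steps(
  plan=[
    [0, -0.002, 0.08, 0, 0, 0],
    [0, -0.002, 0.16, 0, 0, 0],
    [0, -0.002, 0.22, 0, 0, 0],
    [0, -0.002, 0.24, 0, 0, 0],
    [0, -0.002, 0.256, 0, 0, 0],
    [0, -0.002, 0.256, 0, 0, 0],
  ],
)

```text
time: 2.2
ee_pos: [0.4383, 0.0998, 0.1744]
eef_rot: [-0.115, 0.993, -0.002, -0.004]
wrist_force: [-0.1, -0.5, -0.5]
width: 0.0881
gripper_force: 0.0
```

```bash
python3 - <<'E'
from go import *;from h import *
go(np.array([.4396,.0975]),.171,np.array([.223,-.975]))
for n in("top","side"):
    i=arm.get_image(n);c=i["color"][150:300,170:350] if n=="side" else i["color"][170:300,180:340]
    cv2.imwrite(f"pics/{n}2.png",cv2.resize(c,None,fx=4,fy=4,interpolation=2)[:,:,::-1])
E
```

```text
tcp [0.4383 0.0998 0.1744] shift [-0.0008 -0.0025  0.0034] rot [-0.0026 -0.0091  0.0052]
```

View pics/side2.png

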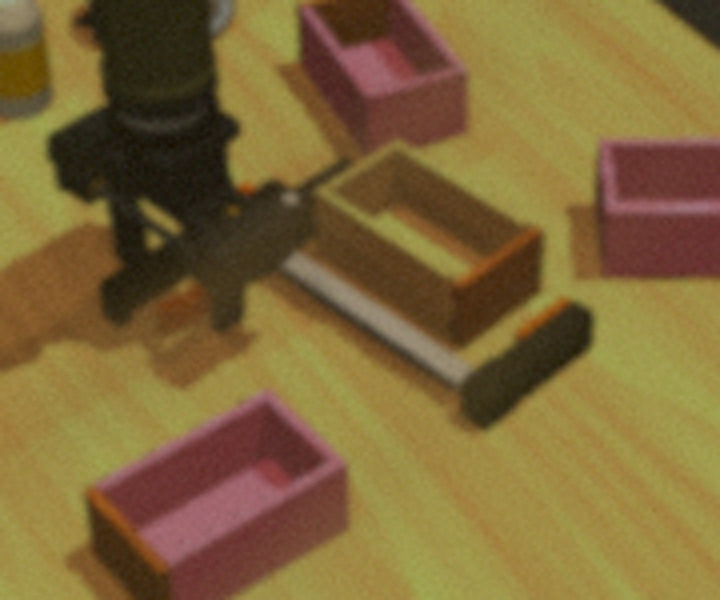

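The fingers straddle grip and trigger, front finger at crop (230,310) and rear behind the grip. First stroke at 12 N, following the middle 11 mm toward the grip.

To row units: 0.011 m / 0.5 = 0.022, 0.009 m / 0.5 = 0.018.

Emit:
tcp_steps(
  plan=[
    [0, 0, 0.004, 0, 0, 0],
    [0, 0.006, 0.004, 0, 0, 0],
    [0, 0.012, 0.004, 0, 0, 0],
    [0, 0.018, 0.004, 0, 0, 0],
    [0, 0.022, 0.004, 0, 0, 0],
    [0, 0.022, 0.004, 0, 0, 0],
    [0, 0.022, 0.004, 0, 0, 0],
    [0, 0.022, 0.004, 0, 0, 0],
  ],
  finger_gap=0,
  force=12,
)

```text
time: 3.1
ee_pos: [0.4351, 0.1099, 0.1721]
eef_rot: [-0.114, 0.993, 0.0, -0.006]
wrist_force: [-3.0, 2.5, 2.5]
width: 0.0329
gripper_force: 12.0
```

Emit:
tcp_steps(
  plan=[
    [0, 0, 0, 0, 0, 0],
    [0, 0, 0, 0, 0, 0],
    [0, 0, 0, 0, 0, 0],
  ],
)

```text
time: 3.4
ee_pos: [0.4351, 0.1099, 0.1721]
eef_rot: [-0.114, 0.993, 0.0, -0.006]
wrist_force: [-3.0, 5.1, 2.4]
width: 0.033
gripper_force: 12.0
```

Full stroke (33 mm). Release to 86 mm and come back, then stroke again.

To row units: -0.011 m / 0.5 = -0.022, -0.009 m / 0.5 = -0.018.

Emit:
tcp_steps(
  plan=[
    [0, 0, 0, 0, 0, 0],
    [0, -0.006, 0, 0, 0, 0],
    [0, -0.012, 0, 0, 0, 0],
    [0, -0.018, 0, 0, 0, 0],
    [0, -0.022, 0, 0, 0, 0],
    [0, -0.022, 0, 0, 0, 0],
    [0, -0.022, 0, 0, 0, 0],
  ],
  finger_gap=0.086,
)

```text
time: 4.1
ee_pos: [0.438, 0.0976, 0.172]
eef_rot: [-0.113, 0.994, -0.002, -0.006]
wrist_force: [-0.9, -0.8, 0.7]
width: 0.0853
gripper_force: 0.0
```

Emit:
tcp_steps(
  plan=[
    [0, 0, 0, 0, 0, 0],
    [0, 0.006, 0, 0, 0, 0],
    [0, 0.012, 0, 0, 0, 0],
    [0, 0.018, 0, 0, 0, 0],
    [0, 0.022, 0, 0, 0, 0],
    [0, 0.022, 0, 0, 0, 0],
    [0, 0.022, 0, 0, 0, 0],
    [0, 0.022, 0, 0, 0, 0],
  ],
  finger_gap=0,
  force=12,
)

```text
time: 4.9
ee_pos: [0.4354, 0.1088, 0.1719]
eef_rot: [-0.113, 0.994, -0.001, -0.006]
wrist_force: [-1.1, -0.2, -3.3]
width: 0.0322
gripper_force: 11.8
```

```bash
python3 - <<'E'
from rig import arm;from h import *
i=arm.get_image("top");c=i["color"][170:300,180:340]
cv2.imwrite("pics/top3.png",cv2.resize(c,None,fx=4,fy=4,interpolation=2)[:,:,::-1])
E
```

```text
(no output)
```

View pics/top3.png

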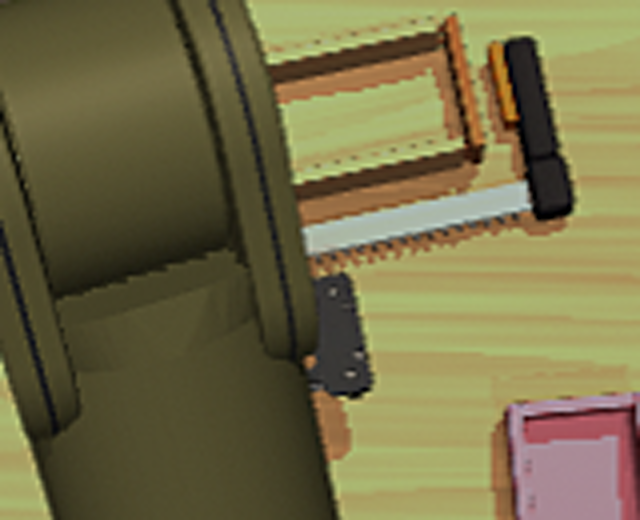

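The pad at crop (500,80) has moved closer to the board at (465,80), and it works. Continue pumping.

To row units: -0.011 m / 0.5 = -0.022, -0.009 m / 0.5 = -0.018.

Emit:
tcp_steps(
  plan=[
    [0, 0, 0, 0, 0, 0],
    [0, -0.006, 0, 0, 0, 0],
    [0, -0.012, 0, 0, 0, 0],
    [0, -0.018, 0, 0, 0, 0],
    [0, -0.022, 0, 0, 0, 0],
    [0, -0.022, 0, 0, 0, 0],
    [0, -0.022, 0, 0, 0, 0],
  ],
  finger_gap=0.086,
)

```text
time: 5.65
ee_pos: [0.4377, 0.0977, 0.1721]
eef_rot: [-0.113, 0.994, -0.002, -0.006]
wrist_force: [-0.7, 0.6, -0.1]
width: 0.085
gripper_force: 0.0
```

Emit:
tcp_steps(
  plan=[
    [0, 0, 0, 0, 0, 0],
    [0, 0.006, 0, 0, 0, 0],
    [0, 0.012, 0, 0, 0, 0],
    [0, 0.018, 0, 0, 0, 0],
    [0, 0.022, 0, 0, 0, 0],
    [0, 0.022, 0, 0, 0, 0],
    [0, 0.022, 0, 0, 0, 0],
    [0, 0.022, 0, 0, 0, 0],
  ],
  finger_gap=0,
  force=14,
)

```text
time: 6.45
ee_pos: [0.4354, 0.1087, 0.1719]
eef_rot: [-0.113, 0.994, -0.001, -0.006]
wrist_force: [-1.8, 0.2, -3.9]
width: 0.0319
gripper_force: 13.5
```

Emit:
tcp_steps(
  plan=[
    [0, 0, 0, 0, 0, 0],
    [0, -0.006, 0, 0, 0, 0],
    [0, -0.012, 0, 0, 0, 0],
    [0, -0.018, 0, 0, 0, 0],
    [0, -0.022, 0, 0, 0, 0],
    [0, -0.022, 0, 0, 0, 0],
    [0, -0.022, 0, 0, 0, 0],
  ],
  finger_gap=0.086,
)

```text
time: 7.15
ee_pos: [0.438, 0.0979, 0.1721]
eef_rot: [-0.113, 0.994, -0.002, -0.006]
wrist_force: [-0.4, 0.6, -0.4]
width: 0.085
gripper_force: 0.0
```

Emit:
tcp_steps(
  plan=[
    [0, 0, 0, 0, 0, 0],
    [0, 0.006, 0, 0, 0, 0],
    [0, 0.012, 0, 0, 0, 0],
    [0, 0.018, 0, 0, 0, 0],
    [0, 0.022, 0, 0, 0, 0],
    [0, 0.022, 0, 0, 0, 0],
    [0, 0.022, 0, 0, 0, 0],
    [0, 0.022, 0, 0, 0, 0],
  ],
  finger_gap=0,
  force=14,
)

```text
time: 7.95
ee_pos: [0.4354, 0.1089, 0.1719]
eef_rot: [-0.113, 0.994, -0.001, -0.006]
wrist_force: [-1.5, 0.6, -3.6]
width: 0.0318
gripper_force: 13.2
```

To row units: -0.011 m / 0.5 = -0.022, -0.009 m / 0.5 = -0.018.

Emit:
tcp_steps(
  plan=[
    [0, 0, 0, 0, 0, 0],
    [0, -0.006, 0, 0, 0, 0],
    [0, -0.012, 0, 0, 0, 0],
    [0, -0.018, 0, 0, 0, 0],
    [0, -0.022, 0, 0, 0, 0],
    [0, -0.022, 0, 0, 0, 0],
    [0, -0.022, 0, 0, 0, 0],
  ],
  finger_gap=0.086,
)

```text
time: 8.65
ee_pos: [0.438, 0.0979, 0.1721]
eef_rot: [-0.113, 0.994, -0.002, -0.006]
wrist_force: [0.1, -0.0, 0.3]
width: 0.085
gripper_force: 0.0
```

Emit:
tcp_steps(
  plan=[
    [0, 0, 0, 0, 0, 0],
    [0, 0.006, 0, 0, 0, 0],
    [0, 0.012, 0, 0, 0, 0],
    [0, 0.018, 0, 0, 0, 0],
    [0, 0.022, 0, 0, 0, 0],
    [0, 0.022, 0, 0, 0, 0],
    [0, 0.022, 0, 0, 0, 0],
    [0, 0.022, 0, 0, 0, 0],
  ],
  finger_gap=0,
  force=16,
)

```text
time: 9.45
ee_pos: [0.435, 0.1092, 0.1719]
eef_rot: [-0.114, 0.993, -0.001, -0.007]
wrist_force: [-2.3, 1.8, -4.4]
width: 0.0318
gripper_force: 14.8
```

```bash
python3 - <<'E'
from rig import arm;from h import *
i=arm.get_image("top");c=i["color"][170:300,180:340]
cv2.imwrite("pics/top4.png",cv2.resize(c,None,fx=4,fy=4,interpolation=2)[:,:,::-1])
E
```

```text
(no output)
```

View pics/top4.png

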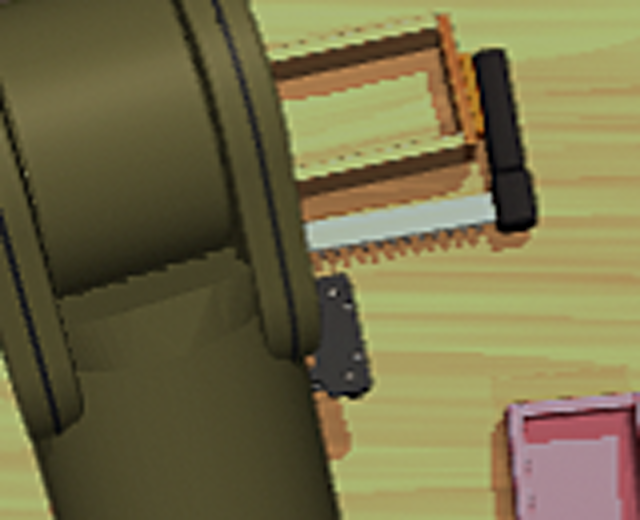

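The pad at (475,95) now bears on the end board. Next stroke at 22 N, following only about 6 mm because it may stop part way.

Emit:
tcp_steps(
  plan=[
    [0, 0, 0, 0, 0, 0],
    [0, -0.006, 0, 0, 0, 0],
    [0, -0.012, 0, 0, 0, 0],
    [0, -0.018, 0, 0, 0, 0],
    [0, -0.022, 0, 0, 0, 0],
    [0, -0.022, 0, 0, 0, 0],
    [0, -0.022, 0, 0, 0, 0],
  ],
  finger_gap=0.086,
)

```text
time: 10.2
ee_pos: [0.4382, 0.0979, 0.1722]
eef_rot: [-0.113, 0.994, -0.002, -0.006]
wrist_force: [-0.6, -0.8, 0.0]
width: 0.0853
gripper_force: 0.0
```

Emit:
tcp_steps(
  plan=[
    [0, 0, 0, 0, 0, 0],
    [0, 0.004, 0, 0, 0, 0],
    [0, 0.008, 0, 0, 0, 0],
    [0, 0.012, 0, 0, 0, 0],
    [0, 0.012, 0, 0, 0, 0],
    [0, 0.012, 0, 0, 0, 0],
    [0, 0.012, 0, 0, 0, 0],
    [0, 0.012, 0, 0, 0, 0],
  ],
  finger_gap=0,
  force=22,
)

```text
time: 11.0
ee_pos: [0.4365, 0.1035, 0.1719]
eef_rot: [-0.113, 0.994, -0.002, -0.006]
wrist_force: [-1.7, -0.7, -2.3]
width: 0.0495
gripper_force: 22.2
```

Emit:
tcp_steps(
  plan=[
    [0, 0, 0, 0, 0, 0],
    [0, 0, 0, 0, 0, 0],
    [0, 0, 0, 0, 0, 0],
  ],
)

```text
time: 11.3
ee_pos: [0.4365, 0.1034, 0.1719]
eef_rot: [-0.113, 0.994, -0.002, -0.006]
wrist_force: [-3.6, 1.1, -3.1]
width: 0.05
gripper_force: 22.1
```

It stopped part way at 50 mm, so the work is tight. Raise the force to 32 N (about 45 N at the jaw) and check.

Emit:
tcp_steps(
  plan=[
    [0, 0, 0, 0, 0, 0],
    [0, 0, 0, 0, 0, 0],
    [0, 0, 0, 0, 0, 0],
    [0, 0, 0, 0, 0, 0],
    [0, 0, 0, 0, 0, 0],
  ],
  finger_gap=0,
  force=32,
)

```text
time: 11.8
ee_pos: [0.4365, 0.1033, 0.172]
eef_rot: [-0.113, 0.994, -0.002, -0.006]
wrist_force: [-3.7, -0.2, -3.0]
width: 0.0469
gripper_force: 32.0
```

```bash
python3 - <<'E'
from rig import arm;from h import *
for n,o in(("top",(175,285)),("side",(190,235))):
    i=arm.get_image(n);c=i["color"][o[0]:o[0]+60,o[1]:o[1]+50] if n=="top" else i["color"][185:265,245:325]
    cv2.imwrite(f"pics/{n}5.png",cv2.resize(c,(400,480),interpolation=2)[:,:,::-1])
a=cv2.imread("pics/top5.png");b=cv2.imread("pics/side5.png");cv2.imwrite("pics/both5.png",np.hstack([a,b]))
E
```

```text
(no output)
```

View pics/both5.png

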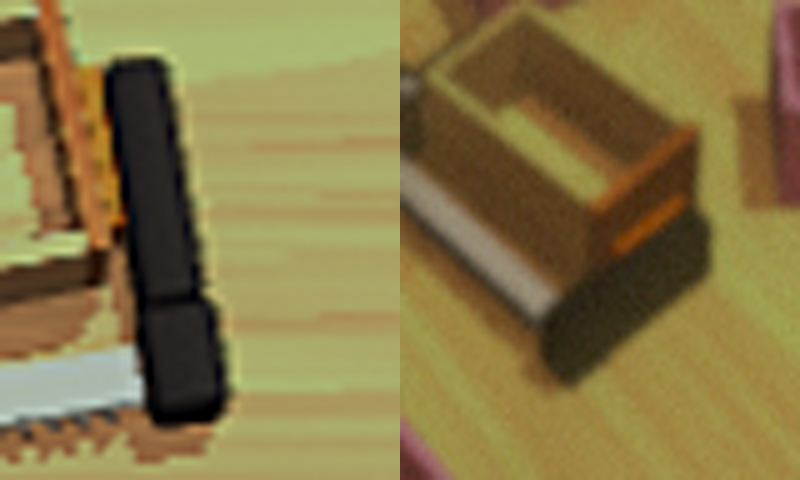

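Both views show the pad flat on the board and the board flush on the box (left panel (80,170), right panel (640,175)). The 47 mm opening puts the trigger at about 0.09 rad, the expected stop. Let it settle, then hand in.

Emit:
tcp_steps(
  plan=[
    [0, 0, 0, 0, 0, 0],
    [0, 0, 0, 0, 0, 0],
    [0, 0, 0, 0, 0, 0],
    [0, 0, 0, 0, 0, 0],
    [0, 0, 0, 0, 0, 0],
  ],
  finger_gap=0,
  force=33,
)

```text
time: 12.4
ee_pos: [0.4369, 0.1033, 0.172]
eef_rot: [-0.113, 0.994, -0.002, -0.006]
wrist_force: [-4.5, -0.5, -4.3]
width: 0.0469
gripper_force: 33.0
```

```bash
python3 -c "
from rig import arm
print(arm.sign_off())"
```

```text
the job is handed in; nothing more can be done
None
```

I handed the job in at 12.4 s, still squeezing the trigger with 33 N: the end board looks pressed home in both camera views, and I estimate about 45 N at the jaw, but `sign_off()` returned no verdict.

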